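# Pop the fuse hatch of a car-seat control unit

## Task

With your fingertips press the orange pad on the seat control unit's fuse hatch gently and just once, so that its push-push latch lets go, and draw back so the hatch pops up fully. Keep your hand off it and watch it stay open for two seconds. Pick up nothing, leave the blue-pad unit's hatch shut, and do not shift the units or the other things on the bench.

Things in the scene. Friction and masses are not known exactly. Their poses are not given: they have to be found in the camera images.
- unit_orange: Car-seat control unit: loose black box 170 (x) x 130 (y) x 60 mm, about 0.9 kg; origin under its centre, z up. In its top a grey fuse hatch, 108 x 96 x 6 mm, hinged along y at x = +35, z = 63 mm, free edge at x = -73 mm; shut, its top is 4 mm above the rim. Near the free edge: an orange pad.
- unit_orange_pad (a point): Centre of the top face of the orange press pad (30 x 44 mm, 3 mm thick) on the hatch, 18 mm from its free edge; when shut it lies 55 mm in front (-x) of the unit's origin and 67 mm above the bench. z is the pad's normal (straight up when shut).
- unit_orange_hatch (a joint): Angle (rad) of the orange-pad hatch: 0 shut, 1.0 fully open (free edge then 155 mm above the bench). Pressed in it goes below 0: the latch frees by -0.045 (4 mm at the pad, 3 to 5 N, more if pressed fast), stop at -0.07 (6.3 mm). It pops only as the finger moves back up: a spring lifts it in about 1 s. Pushed fully down again it latches.
- unit_orange_latch (a joint): Hidden slider inside the orange-pad unit's latch (m), not needed to do the job: 0 latched, about +0.005 once the hatch has been pressed in, about -0.006 once it has popped open, and back to 0 only if the open hatch is pushed shut.
- unit_blue: Car-seat control unit: loose black box 170 (x) x 130 (y) x 60 mm, about 0.9 kg; origin under its centre, z up. In its top a grey fuse hatch, 108 x 96 x 6 mm, hinged along y at x = +35, z = 63 mm, free edge at x = -73 mm; shut, its top is 4 mm above the rim. Near the free edge: a blue pad; otherwise identical to the orange one. Not to be touched.
- unit_blue_hatch (a joint): Angle (rad) of the blue-pad hatch: 0 shut, 1.0 fully open (free edge then 155 mm above the bench). Pressed in it goes below 0: the latch frees by -0.045 (4 mm at the pad, 3 to 5 N, more if pressed fast), stop at -0.07 (6.3 mm). It pops only as the finger moves back up: a spring lifts it in about 1 s. Pushed fully down again it latches.
- headrest: Grey cloth headrest 170 x 250 x 100 mm lying on the bench, with two steel rods 130 mm long out of its -x side; origin under the cushion's centre. Leave alone.
- trim_lever: Black plastic seat lever 200 x 60 x 22 mm lying flat along its x; origin under the middle of its arm. Leave alone.
- relay: Small white relay 26 x 26 x 28 mm with a green top patch, standing between the units; origin under its centre. Leave alone.
- screwdriver: Screwdriver 200 mm long, yellow handle 26 mm thick, lying in front of the robot; origin under its middle. Leave alone.
- clip_cup: Blue plastic cup, 72 mm across, 75 mm high; origin under its centre. Leave alone.
- torch: Metal torch 135 mm long, 40 mm thick, lying at the back; origin under its middle. Leave alone.
- wrench: Steel wrench 180 mm long, 8 mm thick, lying flat; origin under its middle. Leave alone.
Mind the look-alikes: they are no part of the job. What is shaped like the unit_orange but brown or red is not meant.

How it is judged:
On the way, in this order (a step that is already met when the one before it is completed fails the run):
1. the orange pad is pressed in with the fingers, at the pad, until the latch lets go (value of joint unit_orange_hatch below -0.036 rad and contact force between the fingers and unit_orange above 0.5 N and horizontal distance between the grasp point and unit_orange_pad below 0.034 m), for 0.02 s.
2. the hatch has popped fully open and stays open for two seconds with nothing of the robot touching the unit (value of joint unit_orange_hatch above 0.85 rad and contact force between each of the arm, the fingers and unit_orange below 0.05 N), for 1.9 s.
At the end, for the whole second after the job is handed in: The orange-pad hatch stands open (beyond 0.85 of its 1.0 rad) and still, untouched; the blue-pad hatch is shut (within 0.02 rad); the orange unit lies flat within 30 mm of where it was, the blue unit within 20 mm of where it was and every other thing within 30 mm (value of joint unit_orange_hatch above 0.85 rad and velocity of joint unit_orange_hatch below 0.05 rad/s and value of joint unit_blue_hatch between -0.02 and 0.02 rad and distance of each of unit_orange, headrest, trim_lever, relay, screwdriver, clip_cup, torch, wrench from where it was at the start of the episode below 0.03 m and distance of unit_blue from where it was at the start of the episode below 0.02 m and linear speed of unit_orange below 0.02 m/s and angle between unit_orange's own z axis and vertical below 0.1 rad).
It fails at once if the orange hatch is pushed down again after it has popped (a second press) (value of joint unit_orange_latch below -0.004 m and value of joint unit_orange_hatch below 0.22 rad).
It fails at once if the orange unit is pressed harder than 40 N (contact force between the fingers and unit_orange above 40 N).
It fails at once if the orange unit is lifted, tipped or shifted by more than 30 mm (height (world z) of unit_orange above 0.012 m or angle between unit_orange's own z axis and vertical above 0.15 rad or distance of unit_orange from where it was at the start of the episode above 0.03 m).
It fails at once if the blue-pad hatch is pressed or opened, or that unit shifted by more than 20 mm (value of joint unit_blue_hatch below -0.02 rad or value of joint unit_blue_hatch above 0.05 rad or distance of unit_blue from where it was at the start of the episode above 0.02 m).
It fails at once if another thing on the bench is lifted or shifted by more than 30 mm (distance of any of headrest, trim_lever, relay, screwdriver, clip_cup, torch, wrench from where it was at the start of the episode above 0.03 m).
It also fails if it takes over 32 s, if anything falls off the work surface, if the arm or the gripper's body presses on something with over 40 N, if the wrist force passes 120 N, or if a joint passes its speed limit or range.

## Robot

A 6-joint arm with a two-finger parallel gripper is mounted at the origin on the work surface. World frame = base frame: x ahead of the robot, y to its left, z up, the work surface at z = 0. Lengths are in m, angles in rad, forces in N, time in s.
With the tool pointing down it reaches from about 0.425 to 0.95 m from the base axis. Payload 3.5 kg.
Tool frame: the origin (TCP) lies on the centre line of the jaws, within the pads' length; the fingertips stand 17 mm ahead of it and the grasp point (between the pads) lies 2 mm behind it; z points along the fingers, y is the line along which they close (so a half turn about z gives the same grasp; the last joint's range is limited). The gripper opens to 85 mm and grips with 20 to 120 N. Pads are 22 mm wide; open, the fingers measure 114 mm over their backs; the gripper's body (76 mm by 85 mm) begins 54 mm behind the grasp point. The pads swing forward as they close: fully open they stand 13 mm farther back than shut.
Start: joints at [-1.254, 0.286, 1.577, -0, 1.279, -0.15], TCP at [0.304, -0.603, 0.248] pointing down, gripper open.
Joint ranges: [-2.77, 2.77], [-0.9, 2.22], [0.21, 2.48], [-1.53, 4.67], [0.24, 2.81], [-2.84, 2.84]. Speed limits (rad/s): [2.79, 2.79, 3.14, 3.14, 3.14, 3.14].

## Interface

Orientations are given as a unit quaternion [x, y, z, w].
In Python, from plant import ctrl gives the robot as it stands. The module is installed in compiled form; this text tells all that it offers.
- The arm moves only by the tool drive_tool, never from a script. Its argument "moves" is a list of rows, each a list of 3 entries, a list of its own where there are three numbers: the turn, a rotation vector about the tool's x, y, z in rad, then the shift along the tool's x, y, z in m, then the finger opening in m, from 0 to 0.0854. A call has 1 to 5 rows; each row shifts and turns the commanded pose from where the row before left it, along the tool's axes as they then stand; what a row does not reach is not made up. A row lasts 1/8 s, in which the tool goes at most 62.5 mm and 10.7 degrees, less where a joint would pass 70% of its speed; a pose out of reach is approached as far as the arm can. A call with a gripper value outside its range is refused whole. The fingers move at their own pace and stop on an object; "grip_force" is the grip in N (left out, the last holds). Time passes only in rows, so rows that do not move let the fingers close. It gives the time, the measured TCP pose, the force, the opening and the grip force at its end, in the units of the state.
- ctrl.get_state(): the state, without advancing time (a new reading comes with each control period).
- ctrl.read_camera(name): name is "side" or "top"; returns a dict with "image" (420x560x3 uint8, red, green, blue), "fx", "fy", "cx", "cy" (pixels), "R" (3x3) and "t" (3): a world point X has camera coordinates R X + t. Camera axes: x right, y down, z forward; pixel columns grow to the right and rows downward; lengths in m; the calibration is good to about 2 mm. A picture is of the moment at which its call begins. There is no depth.
- ctrl.sign_off(): hands the job in; it is judged then, once.
The state is a dict: "time": time; "qpos": joint angles; "dq": joint speeds; "joint_efforts": joint torques, N m; "eef_pos": TCP position; "tcp_rot": TCP orientation; "contact_force": force on the tool from outside, world axes, zero at the start; "wrist_torque": the same for the moment, N m; "opening": opening from 0.0 (shut) to 1.0 (fully open); "finger_force": force on a finger pad.
Only numpy, scipy, OpenCV 4.12 (cv2) and the standard library are available. Lean on these libraries where they do the work, as an engineer would, in place of code of your own. Each camera call takes 0.05 s, during which the arm holds its last target. There are 200 camera calls.

## Working session

There is one attempt and no reset: what is moved stays moved. The work goes in short steps, Python scripts to look and compute and a tool call to move; the robot and the scene stay as the last step left them, time stands still between calls to the robot, and variables do not carry over. Pictures are saved under pics/ and viewed, at most 10 in all, crops included, and the job is handed in when it is done.

Besides the shell and the picture viewer there is one more tool, called after "Call:" in YAML: its name, and indented under it one key for each argument. drive_tool: Moves the arm, as the interface text tells. Its arguments: {"type":"object","properties":{"moves":{"type":"array","items":{"type":"array"}},"grip_force":{"type":"number"}},"required":["moves"]}

```bash
mkdir -p pics; python3 - <<'E'
from plant import ctrl
import cv2
for n in("top","side"):
    c=ctrl.read_camera(n); cv2.imwrite(f"pics/{n}0.png",c["image"][:,:,::-1]); print(n,c["fx"],c["fy"],c["cx"],c["cy"],c["R"],c["t"])
s=ctrl.get_state();print(s)
E
```

```text
top 407.5800430776832 407.5800430776832 276.27563660478086 206.66607240135485 [[-0.05345319 -0.9985667  -0.00270221]
 [-0.97786355  0.0528928  -0.20244808]
 [ 0.20230084 -0.0081791  -0.97928927]] [0.03780654 0.56238946 1.47599785]
side 525.8966831963248 525.8966831963248 274.69805928829214 207.31222097315583 [[-0.90547727 -0.42415828 -0.01416569]
 [-0.27459855  0.61099947 -0.74247915]
 [ 0.3235839  -0.66840811 -0.66971938]] [0.49877635 0.21116448 1.36629074]
{'time': 0.1, 'qpos': array([-1.25400173e+00,  2.87110957e-01,  1.57803094e+00, -2.88244881e-05,
        1.27859173e+00, -1.50043065e-01]), 'dq': array([ 1.35695291e-04, -2.76196773e-04, -3.49184971e-03,  7.40921885e-04,
       -3.78570902e-05, -1.76198896e-03]), 'joint_efforts': array([-1.29521482e-04, -4.07300341e+01, -2.93699956e+01, -2.20146280e-04,
        3.44738903e-03, -8.98679360e-06]), 'eef_pos': array([ 0.30361296, -0.60224022,  0.24706268]), 'tcp_rot': array([ 9.72879768e-01,  2.31308909e-01, -1.02898184e-04, -1.06561861e-03]), 'contact_force': array([-0.59611038,  0.29963522, -0.28303006]), 'wrist_torque': array([-0.02920641,  0.02144824, -0.00116972]), 'finger_force': 0.0, 'opening': 1.00300469299395}
```

View pics/top0.png

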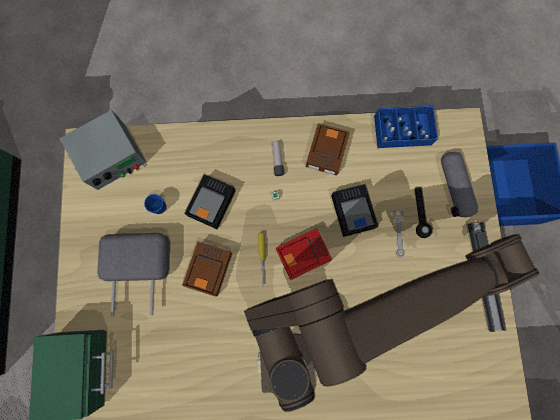

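View pics/side0.png

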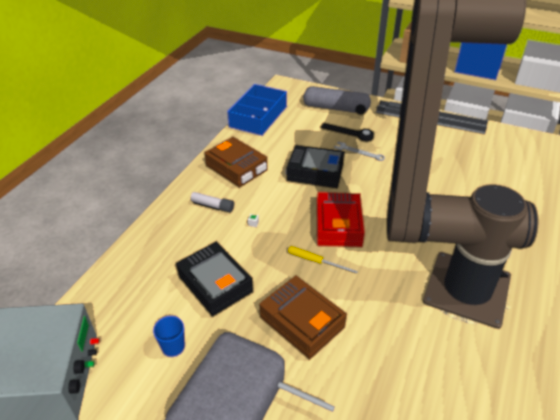

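Candidates in the top view:
- Black box (210,200) with an orange pad at (204,212).
- Black box (355,210) with a blue pad.
- Brown boxes (207,266) and (328,148), and a red box (303,253), all with orange pads.

Only the black box with the orange pad fits the description. It is at about (215,277) in the side view, with its pad at (225,282). Next I measure it and confirm in one crop.

```bash
cat > h.py <<'E'
from plant import ctrl
import cv2, numpy as np
def ray(c,u):
    d=np.array([(u[0]-c["cx"])/c["fx"],(u[1]-c["cy"])/c["fy"],1]); R=np.array(c["R"])
    return -R.T@c["t"], R.T@d
def on(c,u,z):
    o,d=ray(c,u); return o+d*(z-o[2])/d[2]
def mask(c,lo,hi,box):
    hsv=cv2.cvtColor(c["image"],cv2.COLOR_RGB2HSV); m=cv2.inRange(hsv,lo,hi)
    k=np.zeros_like(m); x0,y0,x1,y1=box; k[y0:y1,x0:x1]=m[y0:y1,x0:x1]
    return k
E
python3 - <<'E'
from h import *
for n,bp,bu in(("top",(190,198,222,226),(180,170,240,232)),("side",(205,265,245,300),(170,238,258,318))):
    c=ctrl.read_camera(n)
    m=mask(c,(3,150,120),(18,255,255),bp); p=np.argwhere(m)[:,::-1]
    W=np.array([on(c,u,.067) for u in p])
    r=cv2.minAreaRect(W[:,:2].astype(np.float32)*1000)
    print(n,len(p),p.mean(0),W.mean(0),r)
    # black body + hatch: non-wood (low saturation or dark)
    hsv=cv2.cvtColor(c["image"],cv2.COLOR_RGB2HSV)
    g=mask(c,(0,0,55),(180,75,170),bu); g=cv2.morphologyEx(g,cv2.MORPH_OPEN,np.ones((3,3)))
    k=max(cv2.findContours(g,cv2.RETR_EXTERNAL,cv2.CHAIN_APPROX_NONE)[0],key=cv2.contourArea)[:,0]
    print(" hatch",len(k),k.min(0),k.max(0),cv2.minAreaRect(np.array([on(c,u,.064)[:2]*1000 for u in k],np.float32)))
    x0,y0,x1,y1=bu; a=c["image"][y0:y1,x0:x1,::-1]; a=cv2.resize(a,(390,390)); 
    b=cv2.resize(g[y0:y1,x0:x1],(390,390),interpolation=0)//4; a=a.copy(); a[:,:,1]=cv2.add(a[:,:,1],b)
    out=a if n=="top" else np.hstack([out,a])
cv2.imwrite("pics/crop.png",out)
E
```

```text
top 85 [202.30588235 212.44705882] [0.55458645 0.28429534 0.067     ] ((554.7688598632812, 284.3448181152344), (40.8009147644043, 28.41976547241211), 62.34581756591797)
 hatch 109 [190 187] [223 221] ((587.2384033203125, 268.065185546875), (97.06547546386719, 110.81546020507812), 63.31562805175781)
side 169 [224.74556213 280.91715976] [0.5538175  0.28477554 0.067     ] ((554.0725708007812, 284.87591552734375), (43.505985260009766, 30.917560577392578), 62.8503532409668)
 hatch 123 [190 252] [244 298] ((586.1314697265625, 272.27264404296875), (105.77523040771484, 125.56159210205078), 63.82185745239258)
```

View pics/crop.png

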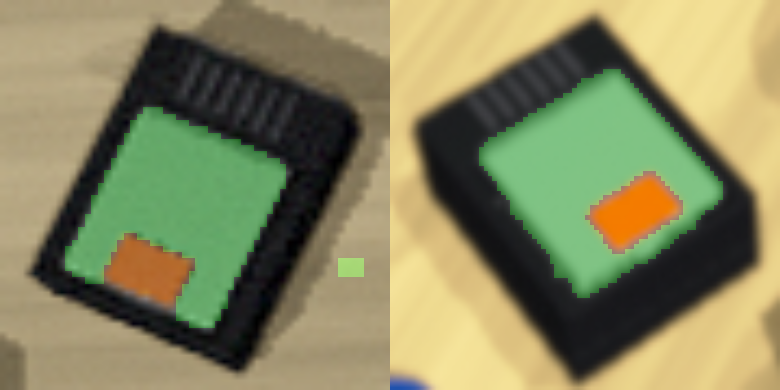

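The crop confirms a black box with an orange pad and its hatch shut. The pad is at about (0.554, 0.2845, 0.067) and the unit's yaw is about -27°. I'll go there with the fingers shut, keeping the height.

Call:
drive_tool:
  moves:
    - [[0, 0, 0], [0.042, -0.029, 0], 0]
    - [[0, 0, 0], [0.042, -0.029, 0], 0]
    - [[0, 0, 0], [0.042, -0.029, 0], 0]
    - [[0, 0, 0], [0.042, -0.029, 0], 0]
    - [[0, 0, 0], [0.042, -0.029, 0], 0]
  grip_force: 20

```text
time: 0.82
eef_pos: [0.4266, -0.3771, 0.2482]
tcp_rot: [0.973, 0.231, 0.0, -0.0]
contact_force: [0.8, -1.0, -0.8]
opening: -0.002
finger_force: 0.0
```

Call:
drive_tool:
  moves:
    - [[0, 0, 0], [0.042, -0.029, 0], 0]
    - [[0, 0, 0], [0.042, -0.029, 0], 0]
    - [[0, 0, 0], [0.042, -0.029, 0], 0]
    - [[0, 0, 0], [0.042, -0.029, 0], 0]
    - [[0, 0, 0], [0.042, -0.029, 0], 0]

```text
time: 1.45
eef_pos: [0.5488, -0.1532, 0.2483]
tcp_rot: [0.973, 0.231, 0.0, 0.0]
contact_force: [-0.4, -0.7, 0.4]
opening: 0.001
finger_force: 0.0
```

Call:
drive_tool:
  moves:
    - [[0, 0, 0], [0.02, -0.039, 0], 0]
    - [[0, 0, 0], [0.02, -0.039, 0], 0]
    - [[0, 0, 0], [0.02, -0.039, 0], 0]
    - [[0, 0, 0], [0.02, -0.039, 0], 0]
    - [[0, 0, 0], [0.02, -0.039, 0], 0]

```text
time: 2.08
eef_pos: [0.5496, 0.0658, 0.2482]
tcp_rot: [0.973, 0.231, -0.0, -0.0]
contact_force: [0.1, -0.5, -0.4]
opening: -0.003
finger_force: 0.0
```

Call:
drive_tool:
  moves:
    - [[0, 0, 0], [0.02, -0.039, 0], 0]
    - [[0, 0, 0], [0.02, -0.039, 0], 0]
    - [[0, 0, 0], [0.02, -0.039, 0], 0]
    - [[0, 0, 0], [0.02, -0.039, 0], 0]
    - [[0, 0, 0], [0, 0, 0], 0]

```text
time: 2.7
eef_pos: [0.5505, 0.2421, 0.248]
tcp_rot: [0.972, 0.233, -0.0, -0.0]
contact_force: [-0.0, -0.9, -0.0]
opening: 0.006
finger_force: 0.0
```

Call:
drive_tool:
  moves:
    - [[0, 0, 0], [0.0225, -0.036, 0], 0]
    - [[0, 0, 0], [0, 0, 0.04], 0]
    - [[0, 0, 0], [0, 0, 0.04], 0]
    - [[0, 0, 0], [0, 0, 0.03], 0]
    - [[0, 0, 0], [0, 0, 0.02], 0]

```text
time: 3.32
eef_pos: [0.5544, 0.2807, 0.1163]
tcp_rot: [0.973, 0.231, -0.001, 0.0]
contact_force: [-0.2, 0.2, -0.4]
opening: -0.003
finger_force: 0.0
```

```bash
python3 - <<'E'
from h import *
a=[]
for n,b in(("top",(160,150,280,270)),("side",(150,200,300,350))):
    c=ctrl.read_camera(n); x0,y0,x1,y1=b; a.append(cv2.resize(c["image"][y0:y1,x0:x1,::-1],(390,390)))
cv2.imwrite("pics/near.png",np.hstack(a)); s=ctrl.get_state(); print(s["eef_pos"],s["contact_force"])
E
```

```text
[0.55360661 0.28069199 0.11555355] [-0.18850027 -0.10245666  0.39402095]
```

View pics/near.png

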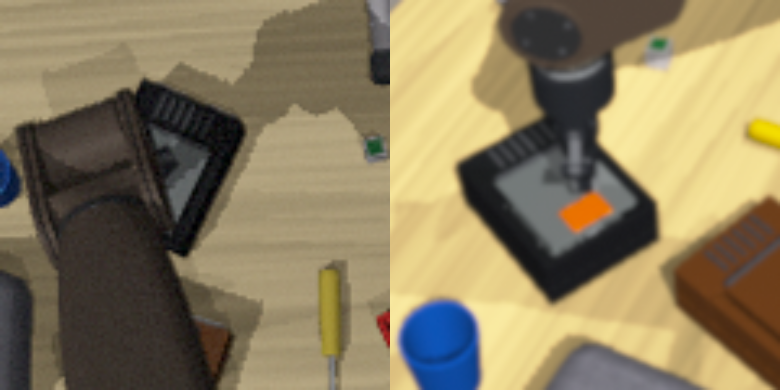

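The fingertips (side crop (580,180)) hang about 30 mm above the pad at (585,212), as computed. Now I descend slowly.

Call:
drive_tool:
  moves:
    - [[0, 0, 0], [0.002, -0.0035, 0.008], 0]
    - [[0, 0, 0], [0, 0, 0.008], 0]
    - [[0, 0, 0], [0, 0, 0.006], 0]
    - [[0, 0, 0], [0, 0, 0.004], 0]
    - [[0, 0, 0], [0, 0, 0.002], 0]

```text
time: 4.05
eef_pos: [0.5552, 0.286, 0.0901]
tcp_rot: [0.973, 0.231, -0.0, 0.0]
contact_force: [0.1, 0.5, 0.1]
opening: 0.001
finger_force: 0.0
```

Call:
drive_tool:
  moves:
    - [[0, 0, 0], [0, 0, 0.001], 0]
    - [[0, 0, 0], [0, 0, 0.001], 0]
    - [[0, 0, 0], [0, 0, 0], 0]

```text
time: 4.42
eef_pos: [0.5553, 0.286, 0.0884]
tcp_rot: [0.973, 0.231, 0.0, -0.0]
contact_force: [-0.1, 0.1, 0.4]
opening: -0.0
finger_force: 0.0
```

Call:
drive_tool:
  moves:
    - [[0, 0, 0], [0, 0, 0.001], 0]
    - [[0, 0, 0], [0, 0, 0.001], 0]
    - [[0, 0, 0], [0, 0, 0.001], 0]
    - [[0, 0, 0], [0, 0, 0.001], 0]
    - [[0, 0, 0], [0, 0, 0.001], 0]

```text
time: 5.05
eef_pos: [0.5552, 0.286, 0.0837]
tcp_rot: [0.973, 0.231, -0.0, -0.0]
contact_force: [-1.4, -0.5, 3.2]
opening: 0.002
finger_force: 1.4
```

Call:
drive_tool:
  moves:
    - [[0, 0, 0], [0, 0, 0.001], 0]
    - [[0, 0, 0], [0, 0, 0.001], 0]
    - [[0, 0, 0], [0, 0, 0], 0]

```text
time: 5.42
eef_pos: [0.5552, 0.286, 0.0814]
tcp_rot: [0.973, 0.231, -0.0, -0.0]
contact_force: [-2.3, -1.1, 3.7]
opening: 0.001
finger_force: 1.5
```

Call:
drive_tool:
  moves:
    - [[0, 0, 0], [0, 0, 0.001], 0]
    - [[0, 0, 0], [0, 0, 0.001], 0]
    - [[0, 0, 0], [0, 0, 0], 0]

```text
time: 5.8
eef_pos: [0.5552, 0.286, 0.0792]
tcp_rot: [0.973, 0.231, -0.0, -0.0]
contact_force: [-2.3, 0.6, 2.7]
opening: -0.001
finger_force: 1.5
```

Call:
drive_tool:
  moves:
    - [[0, 0, 0], [0, 0, 0.0005], 0]
    - [[0, 0, 0], [0, 0, 0], 0]

```text
time: 6.05
eef_pos: [0.5552, 0.286, 0.0788]
tcp_rot: [0.973, 0.231, 0.0, -0.0]
contact_force: [-1.8, -0.0, 3.2]
opening: -0.004
finger_force: 1.5
```

Call:
drive_tool:
  moves:
    - [[0, 0, 0], [0, 0, 0.0005], 0]
    - [[0, 0, 0], [0, 0, 0], 0]

```text
time: 6.3
eef_pos: [0.5552, 0.286, 0.0783]
tcp_rot: [0.973, 0.231, 0.0, -0.0]
contact_force: [-2.7, 0.1, 3.6]
opening: 0.0
finger_force: 1.5
```

The pad is pressed about 5.5 mm, past the 4 mm release. Drawing straight up, then back.

Call:
drive_tool:
  moves:
    - [[0, 0, 0], [0, 0, -0.015], 0]
    - [[0, 0, 0], [0, 0, -0.03], 0]
    - [[0, 0, 0], [0, 0, -0.04], 0]
    - [[0, 0, 0], [0, 0, -0.04], 0]
    - [[0, 0, 0], [0, 0, -0.04], 0]

```text
time: 6.92
eef_pos: [0.5553, 0.2858, 0.2453]
tcp_rot: [0.973, 0.231, 0.001, 0.0]
contact_force: [0.3, -0.2, 0.5]
opening: -0.003
finger_force: 0.0
```

Call:
drive_tool:
  moves:
    - [[0, 0, 0], [0, 0.03, -0.04], 0]
    - [[0, 0, 0], [0, 0.04, 0], 0]
    - [[0, 0, 0], [0, 0.05, 0], 0]
    - [[0, 0, 0], [0, 0.05, 0], 0]
    - [[0, 0, 0], [0, 0.05, 0], 0]

```text
time: 7.55
eef_pos: [0.6549, 0.088, 0.2841]
tcp_rot: [0.973, 0.231, 0.001, 0.0]
contact_force: [0.1, 0.6, -0.4]
opening: -0.001
finger_force: 0.0
```

```bash
python3 - <<'E'
from h import *
a=[]
for n,b in(("top",(160,150,280,270)),("side",(150,200,300,350))):
    c=ctrl.read_camera(n); x0,y0,x1,y1=b; a.append(cv2.resize(c["image"][y0:y1,x0:x1,::-1],(390,390)))
cv2.imwrite("pics/open.png",np.hstack(a)); s=ctrl.get_state(); print(s["time"],s["eef_pos"],s["contact_force"])
E
```

```text
7.65 [0.65595985 0.08477422 0.28364054] [0.05906663 0.19473463 0.35873205]
```

View pics/open.png

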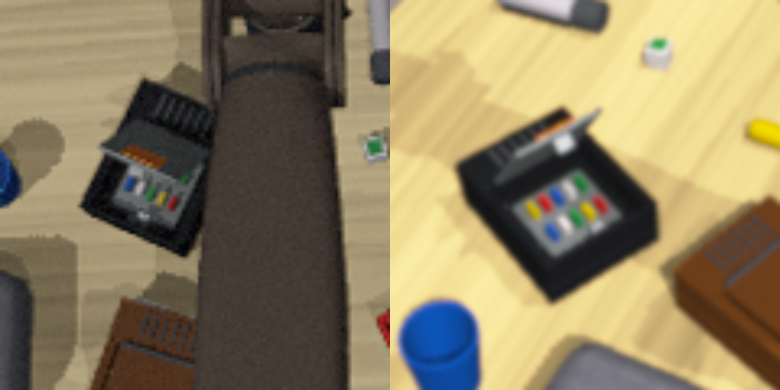

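The hatch stands open: the side crop shows the fuses at (565,210) and the lid raised at (550,140). The hand is clear. I'll hold for well over two seconds.

Call:
drive_tool:
  moves:
    - [[0, 0, 0], [0, 0, 0], 0]
    - [[0, 0, 0], [0, 0, 0], 0]
    - [[0, 0, 0], [0, 0, 0], 0]
    - [[0, 0, 0], [0, 0, 0], 0]
    - [[0, 0, 0], [0, 0, 0], 0]

```text
time: 8.28
eef_pos: [0.6541, 0.09, 0.2834]
tcp_rot: [0.973, 0.232, 0.0, 0.0]
contact_force: [-0.2, 0.0, 0.0]
opening: 0.003
finger_force: 0.0
```

Call:
drive_tool:
  moves:
    - [[0, 0, 0], [0, 0, 0], 0]
    - [[0, 0, 0], [0, 0, 0], 0]
    - [[0, 0, 0], [0, 0, 0], 0]
    - [[0, 0, 0], [0, 0, 0], 0]
    - [[0, 0, 0], [0, 0, 0], 0]

```text
time: 8.9
eef_pos: [0.6543, 0.0895, 0.2833]
tcp_rot: [0.973, 0.231, -0.0, -0.0]
contact_force: [0.2, 1.2, -0.1]
opening: 0.004
finger_force: 0.0
```

Call:
drive_tool:
  moves:
    - [[0, 0, 0], [0, 0, 0], 0]
    - [[0, 0, 0], [0, 0, 0], 0]
    - [[0, 0, 0], [0, 0, 0], 0]
    - [[0, 0, 0], [0, 0, 0], 0]
    - [[0, 0, 0], [0, 0, 0], 0]

```text
time: 9.52
eef_pos: [0.6542, 0.0895, 0.2833]
tcp_rot: [0.973, 0.231, -0.0, -0.0]
contact_force: [0.2, 0.5, 0.1]
opening: -0.003
finger_force: 0.0
```

Call:
drive_tool:
  moves:
    - [[0, 0, 0], [0, 0, 0], 0]
    - [[0, 0, 0], [0, 0, 0], 0]
    - [[0, 0, 0], [0, 0, 0], 0]
    - [[0, 0, 0], [0, 0, 0], 0]
    - [[0, 0, 0], [0, 0, 0], 0]

```text
time: 10.15
eef_pos: [0.6542, 0.0895, 0.2833]
tcp_rot: [0.973, 0.231, -0.0, -0.0]
contact_force: [0.5, 0.1, 0.4]
opening: 0.001
finger_force: 0.0
```

Call:
drive_tool:
  moves:
    - [[0, 0, 0], [0, 0, 0], 0]
    - [[0, 0, 0], [0, 0, 0], 0]
    - [[0, 0, 0], [0, 0, 0], 0]
    - [[0, 0, 0], [0, 0, 0], 0]
    - [[0, 0, 0], [0, 0, 0], 0]

```text
time: 10.78
eef_pos: [0.6543, 0.0895, 0.2833]
tcp_rot: [0.973, 0.231, 0.0, 0.0]
contact_force: [-0.3, -0.1, 0.3]
opening: 0.001
finger_force: 0.0
```

```bash
python3 - <<'E'
from h import *
c=ctrl.read_camera("side"); cv2.imwrite("pics/end.png",c["image"][:,:,::-1])
E
```

```text
(no output)
```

View pics/end.png

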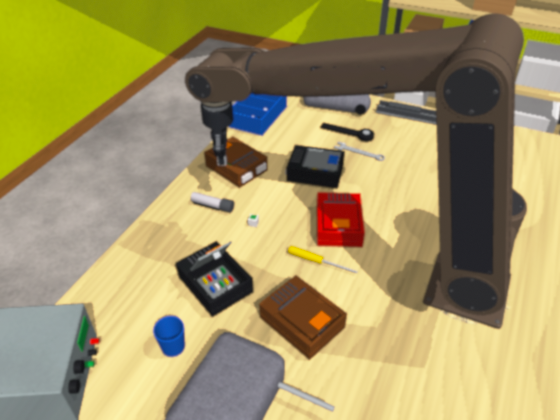

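The side view shows the orange unit in place at (214,278) with its hatch still open after 3 s. The blue-pad hatch at (316,165) is shut, and nothing else has moved.

```bash
python3 -c "
from plant import ctrl
print(ctrl.sign_off())"
```

```text
the job is handed in; nothing more can be done
None
```

I pressed the orange pad once at under 5 N; the hatch popped up and was still open, untouched, 3 s later, nothing else on the bench visibly moved, and the job is handed in. I judged the hatch angle by eye from the pictures, not by measurement, and sign-off gave no verdict.

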